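# Right the fallen jar, brace it and unscrew its tight cap

### The arm

A 6-joint arm with a two-finger parallel gripper is mounted at the origin on the work surface. World frame = base frame: x ahead of the robot, y to its left, z up, the work surface at z = 0. Lengths are in m, angles in degrees, forces in N, time in s.
With the tool pointing down it reaches from about 0.4 to 0.825 m from the base axis. Payload 7 kg.
Tool frame: the origin (TCP) lies between the finger pads; the fingertips stand ctrl.nose_length ahead of it and the grasp point (between the pads) lies 2 mm behind it (ctrl.nose_length is the distance from the TCP to the fingertips, in m); z points along the fingers, y is the line along which they close (so a half turn about z gives the same grasp; the last joint's range is limited). The gripper opens to 88 mm and grips with 3 to 60 N. Pads are 19 mm wide; open, the fingers measure 130 mm over their backs; the gripper's body (78 mm by 193 mm) begins 47 mm behind the grasp point.
Start: joints at [-55.972, 20.546, 0.682, 0, -70.136, -16.507], TCP at [0.203, -0.644, 0.21] pointing down, gripper open.
Joint ranges: [-176.03, 176.03], [-82.01, 121.73], [-58.28, 71.71], [-173.87, 95.51], [-174.79, -0.11], [-173.66, 173.66]. Speed limits (degrees/s): [136.94, 136.94, 172.46, 180, 180, 180].

### API

Orientations are given as [roll, pitch, yaw] about the fixed x, y, z axes, in that order (R = Rz(yaw) Ry(pitch) Rx(roll)).
In Python, from plant import ctrl gives the robot as it stands.
- The arm moves only by the tool apply_moves, never from a script. Its argument "commands" is a list of rows, each a list of 3 entries, a list of its own where there are three numbers: the shift along the world's x, y, z in cm, then the turn about the world's z in rad, then the closure, from 0 (fully open) to 1 (shut). In form: [[[x, y, z], turn, jaw], ...]. A call has 1 to 20 rows; each row is the pose to reach, as a shift and turn from the pose commanded when the call began; what a row does not reach only later rows make up. A row lasts 1/12 s, in which the tool goes at most 41.7 mm and 7.16 degrees, less where a joint would pass 70% of its speed; a pose out of reach is approached as far as the arm can. A call with a gripper value outside its range is refused whole. The fingers move at their own pace and stop on an object; the grip force is fixed at half the most. Time passes only in rows, so rows that repeat a pose let the fingers close. It gives the time, the measured TCP pose, the force, the opening and the grip force at its end, in the units of the state.
- ctrl.get_obs(): the state, without advancing time (a new reading comes with each control period).
- ctrl.snapshot(name): name is "side" or "top" or "wrist"; returns a dict with "img" (400x640x3 uint8, red, green, blue), "fx", "fy", "cx", "cy" (pixels), "dist_coeffs" ([k1, k2, p1, p2, k3] as OpenCV has them; the pictures are not rectified), "T" (4x4, takes a point from camera to world coordinates). Camera axes: x right, y up, looking along -z (the intrinsics and any distortion apply to the point x, -y, -z); pixel columns grow to the right and rows downward; lengths in m; the calibration is good to about 2 mm. A picture is of the moment at which its call begins. There is no depth.
- ctrl.close_job(): hands the job in; it is judged then, once.
Trained networks look in a picture, given as the dict that the camera call returned (one of the last four; its "shot" number tells which), for a name from the list of things; names that differ only in an ending like _2 or _b are one class to them, and where a whole thing is asked for, a point or a joint stands for the part that bears it (a point fixed in the world has none). Each returns a list of dicts, best first, with "score" (0 to 1); they miss things now and then, are a little off and sometimes report something else, mostly with a low value. They report only what shows in the picture. A call takes as long as a camera call. They do not tell look-alikes from the thing itself.
- ctrl.search_frame(picture, target): "at" ([column, row] in pixels, amid what is visible of it).
- ctrl.spot_point(picture, target): "at" ([column, row] in pixels: a listed point, or the origin of a listed thing).
The state is a dict: "clock": time; "joint_pos": joint angles; "qvel": joint speeds; "tau": joint torques, N m; "tool_pos": TCP position; "orientation": TCP orientation; "force": force on the tool from outside, world axes, zero at the start; "moment": the same for the moment, N m; "opening": finger opening in m; "gripper_force": force on a finger pad.
Only numpy, scipy, OpenCV 4.12 (cv2) and the standard library are available. Lean on these libraries where they do the work, as an engineer would, in place of code of your own. Each camera call takes 0.05 s, during which the arm holds its last target. There are 200 camera calls.

### The job

The square jar on the café counter has toppled over: stand it up and, with its cap still screwed on, seat it fully in the square socket of the jar brace. There, unscrew the tight teal cap (anticlockwise from above) until its threads let go, then lift it off and finish while still holding it in the gripper, level and still, a couple of centimetres straight above the mouth of the jar, with the jar left seated in the brace. Do not drop or throw the jar, and leave the mug, the syrup bottle and the tin where they stand.

Things in the scene. Friction and masses are not known exactly. Their poses are not given: they have to be found in the camera images.
- jar: Cream square jar, 0.24-0.39 kg, 56 x 56 mm, body 62 mm high, 92 mm tall with the cap. Origin: centre of its underside; z axis from underside to mouth; x, y along its sides. Starts on a flat side, cap end towards +y (+-30 degrees), at either side. Centre of mass about 43 mm from the underside: it settles if set down within 25 degrees of upright. The closed jar may be carried by its cap.
- jar_rim (a point): Centre of the jar's rim, 88 mm from the underside (covered by the cap at first). The round neck below is 34 mm across; 6 mm of it is bare between the jar's shoulder (62 mm) and the lower edge of the screwed-on cap (68 mm).
- cap: Teal round ribbed twist-off cap, 52 mm across, 24 mm high, 40 g, with a white stripe on top from its centre along its x axis. Origin: centre of its open lower edge; z axis towards its closed top. Screwed on, the origin is on the jar's axis, 68 mm from the underside, with about 1 mm of play. It cannot be pulled off before it is unscrewed.
- thread (a joint): How far the cap's thread is unscrewed, rad: 0 = tight (at the start), growing as the cap turns anticlockwise seen from above. Resists with 0.25 N m, does not spring back; the cap does not rise while turning. From 0.95 (54 degrees) the cap lifts straight off; 1.15 (66 degrees) is a good aim; hard stop at 1.35 (77 degrees). About 0.05 rad of slack between cap and thread.
- brace: Jar brace screwed to the counter: dark plate 110 x 110 x 4 mm, square socket with black walls and orange flared lips, open upward. Origin: centre of the plate's underside, at counter height; x, y along the socket's sides. Turned up to 29 degrees; on the other side of the work area from the jar.
- socket (a point): Centre of the brace's socket floor, 4 mm above the counter; a seated jar's underside rests here. Socket 59 x 59 mm inside (the jar fits any of four ways round), straight walls up to 20 mm above the counter, lips then flaring at 45 degrees to 71 mm wide at 26 mm; 79 mm overall.
- mug: Bystander: white mug, 76 mm across, 90 mm high, handle at its +y; origin: centre of its underside. May have changed places with the bottle or the tin.
- syrup: Bystander: amber syrup bottle, 60 mm across, 190 mm tall, yellow cap; origin: centre of its underside. May have changed places with the mug or the tin.
- tin: Bystander: plain aluminium tin, 72 mm across, 100 mm tall; origin: centre of its underside. May have changed places with the mug or the bottle.
Things that resemble listed ones, but are neither listed nor needed, are in the scene too. What is shaped like the cap but orange or yellow is not meant.

How it is judged (in metres and radians):
On the way, in this order (a step that is already met when the one before it is completed fails the run):
1. the jar stands upright and fully down in the brace's socket, its cap still screwed on (z of jar in the frame of brace below 0.008 m and horizontal distance between jar and brace below 0.006 m and angle between jar's own z axis and vertical below 0.1 rad and value of joint thread below 0.5 rad and distance between cap and jar below 0.073 m), for 0.2 s.
2. the thread is unscrewed with the cap still resting on the jar and the jar still seated in the brace (value of joint thread above 0.85 rad and distance between cap and jar below 0.073 m and z of jar in the frame of brace below 0.01 m and horizontal distance between jar and brace below 0.006 m), for 0.05 s.
At the end, for the whole second after the job is handed in: Jar seated upright in the brace (within 4 mm of the floor, 6 mm of centre, 6 degrees), not touched by the robot; cap held still in the fingers, not touching the jar, its lower edge 3 to 62 mm above the rim, within 25 mm of the jar's axis and 14 degrees of level (z of jar in the frame of brace below 0.008 m and horizontal distance between jar and brace below 0.006 m and angle between jar's own z axis and vertical below 0.1 rad and z of cap in the frame of jar between 0.091 and 0.15 m and horizontal distance between cap and jar below 0.025 m and angle between cap's own z axis and vertical below 0.25 rad and linear speed of cap below 0.03 m/s and contact force between the fingers and cap above 0.5 N and contact force between cap and jar below 0.1 N and contact force between the arm and jar below 0.5 N); the arm keeps its last pose, push and grip.
It fails at once if the mug, the syrup bottle or the tin is shifted by more than 30 mm or knocked over (distance of any of mug, syrup, tin from where it was at the start of the episode above 0.03 m or angle between any of mug, syrup, tin's own z axis and vertical above 0.6 rad).
It fails at once if the jar is dropped or thrown (faster than 1.4 m/s) (linear speed of jar above 1.4 m/s).
It also fails if it takes over 61 s, if anything falls off the work surface, if the arm or the gripper's body presses on something with over 40 N, if the wrist force passes 120 N, or if a joint passes its speed limit or range.

## Working session

There is one attempt and no reset: what is moved stays moved. The work goes in short steps, Python scripts to look and compute and a tool call to move; the robot and the scene stay as the last step left them, time stands still between calls to the robot, and variables do not carry over. Pictures are saved under pics/ and viewed, at most 10 in all, crops included, and the job is handed in when it is done.

Besides the shell and the picture viewer there is one more tool, called after "Call:" by a JSON object that holds its "op" and its "data". apply_moves: Moves the arm, as the interface text tells. Its arguments: {"type":"object","properties":{"commands":{"type":"array"}},"required":["commands"]}

```bash
mkdir -p pics; ls
cat > h.py <<'E'
from plant import ctrl
import numpy as np, cv2
def shot(n,save=None):
    p=ctrl.snapshot(n)
    if save: cv2.imwrite('pics/'+save,p['img'][:,:,::-1])
    return p
def K(p): return np.array([[p['fx'],0,p['cx']],[0,p['fy'],p['cy']],[0,0,1]]),np.array(p['dist_coeffs'],float)
def ray(p,uv):
    k,d=K(p); x,y=cv2.undistortPoints(np.array([[uv]],float),k,d)[0,0]
    T=np.array(p['T']); return T[:3,3],T[:3,:3]@np.array([x,-y,-1])
def onz(p,uv,z):
    o,r=ray(p,uv); return o+r*(z-o[2])/r[2]
def proj(p,X):
    T=np.array(p['T']); X=np.atleast_2d(X).astype(float); c=(X-T[:3,3])@T[:3,:3]; c=c*[1,-1,-1]
    k,d=K(p); return cv2.projectPoints(c,np.zeros(3),np.zeros(3),k,d)[0][:,0]
E
python3 - <<'E'
from h import *
np.set_printoptions(precision=3,suppress=True)
print(ctrl.nose_length,ctrl.get_obs())
for n in ('top','side','wrist'):
    p=shot(n,n+'0.png'); print(n,p['fx'],np.array(p['T']))
    for t in ('jar','jar_rim','cap','brace','socket','mug','syrup','tin'):
        for f in (ctrl.search_frame,ctrl.spot_point):
            try: r=f(p,t)
            except Exception as e: print(e); continue
            print(t,f.__name__[:6],[(np.round(q['at'],1).tolist(),round(q['score'],2)) for q in r[:3]])
a=[cv2.imread('pics/%s0.png'%n) for n in('top','side')]
E
```

```text
pics
0.017 {'clock': 0.0, 'joint_pos': array([-55.972,  20.591,   0.635,  -0.02 , -70.136, -16.507]), 'qvel': array([-0.003, -0.136, -0.111,  0.074, -0.081, -0.045]), 'tau': array([ -0.   , -58.272,  29.306,   6.997,   0.007,  -0.   ]), 'tool_pos': array([ 0.203, -0.643,  0.209]), 'orientation': array([ 179.906,   -0.008, -162.486]), 'force': array([ 0.091, -0.466, -0.302]), 'moment': array([ 0.014, -0.051, -0.027]), 'gripper_force': 0.0, 'opening': 0.08768935983657593}
top 373.4498015631372 [[ 0.007  0.999 -0.034  0.546]
 [-1.     0.007 -0.014  0.085]
 [-0.014  0.034  0.999  0.82 ]
 [ 0.     0.     0.     1.   ]]
jar call [([411.1, 228.3], 0.75)]
jar call [([426.5, 231.4], 0.55)]
jar_rim call [([408.5, 226.7], 0.77)]
jar_rim call [([381.2, 222.3], 0.83)]
cap call [([366.7, 176.3], 0.74), ([423.2, 179.5], 0.7), ([384.2, 273.7], 0.54)]
cap call [([387.8, 278.3], 0.94), ([364.4, 169.5], 0.87), ([416.8, 180.3], 0.85)]
brace call [([279.0, 224.7], 0.96)]
brace call [([280.4, 224.4], 0.75)]
socket call [([276.0, 224.3], 0.85)]
socket call [([277.9, 222.9], 0.56), ([380.5, 220.7], 0.19)]
m
[... 798 characters left out ...]
 0.3)]
socket call [([328.6, 255.6], 0.74), ([347.9, 179.8], 0.19)]
socket call [([269.0, 166.7], 0.62), ([327.9, 251.0], 0.59)]
mug call [([267.6, 150.4], 0.56)]
mug call [([271.6, 166.1], 0.85)]
syrup call [([200.2, 282.9], 0.71)]
syrup call [([212.1, 323.9], 0.85)]
tin call [([213.4, 197.8], 0.76)]
tin call [([216.4, 218.6], 0.81)]
wrist 360.40714568247364 [[-0.3   -0.907 -0.295  0.122]
 [ 0.954 -0.285 -0.095 -0.669]
 [ 0.002 -0.31   0.951  0.385]
 [ 0.     0.     0.     1.   ]]
jar call []
jar call []
jar_rim call []
jar_rim call []
cap call []
cap call []
brace call []
brace call []
socket call []
socket call []
mug call []
mug call []
syrup call []
syrup call []
tin call []
tin call []
```

View pics/top0.png

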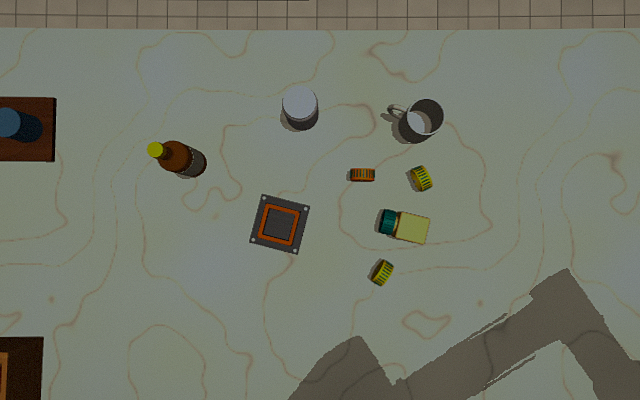

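View pics/side0.png

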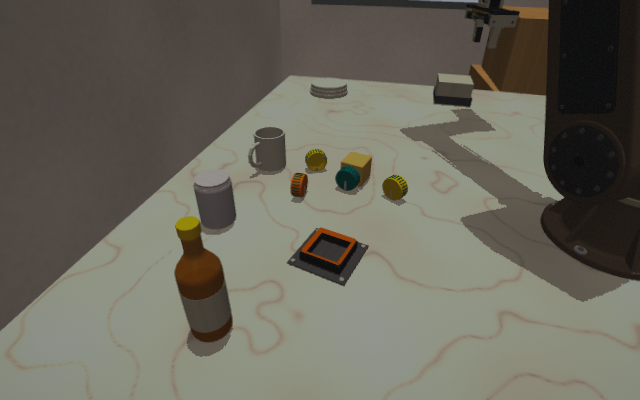

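Top view: the jar lies at about (405,226), teal cap end at (388,222) facing +y. The brace is at (279,224), the mug at (420,120), the tin at (300,108) and the syrup at (185,160). Next I'll measure the jar and brace by colour.

```bash
cat >> h.py <<'E'
def mask(p,kind,box=None):
    hsv=cv2.cvtColor(p['img'],cv2.COLOR_RGB2HSV)
    lo,hi={'teal':((82,100,30),(98,255,255)),'cream':((20,60,120),(32,150,255)),'orange':((3,150,90),(14,255,255))}[kind]
    m=cv2.inRange(hsv,lo,hi)
    if box: z=np.zeros_like(m); a,b,c,d=box; z[b:d,a:c]=m[b:d,a:c]; m=z
    return m
def rect(p,m,z):
    v,u=np.nonzero(m); k,d=K(p)
    q=cv2.undistortPoints(np.stack([u,v],1)[:,None].astype(float),k,d)[:,0]
    T=np.array(p['T']); r=np.c_[q[:,0],-q[:,1],-np.ones(len(q))]@T[:3,:3].T
    X=T[:3,3]+r*((z-T[2,3])/r[:,2])[:,None]
    c,s,a=cv2.minAreaRect((X[:,:2]*1000).astype(np.float32))
    return np.round(c,1),np.round(s,1),round(a,1),len(q)
E
python3 - <<'E'
from h import *
p=shot('top')
for n,b in (('cream',(370,200,440,250)),('teal',(370,200,440,250)),('orange',(240,190,320,260))):
    m=mask(p,n,b); 
    for z in (.026,.028,.056): print(n,z,rect(p,m,z))
hsv=cv2.cvtColor(p['img'],cv2.COLOR_RGB2HSV); print(hsv[228,415],hsv[222,388],hsv[220,263])
print(onz(p,(388,222),.05),onz(p,(279.5,224),.026),onz(p,(302,122),0),onz(p,(418,127),0), onz(p,(195,162),0))
s=shot('side')
print('rim',onz(s,(349,178.6),.028),'brace',onz(s,(328.6,253),.015),'tin',onz(s,(216,219),0),'mug',onz(s,(271,166),0),'syr',onz(s,(212,326),0))
E
```

```text
cream 0.026 (array([512.6, -97.8]), array([70.1, 54. ]), 77.3, 111)
cream 0.028 (array([512.7, -97.3]), array([70. , 53.9]), 77.3, 111)
cream 0.056 (array([513.8, -90.9]), array([67.5, 52. ]), 77.3, 111)
teal 0.026 (array([523. , -48.1]), array([27.5, 50.2]), 76.0, 259)
teal 0.028 (array([523.1, -47.8]), array([27.5, 50.1]), 76.0, 259)
teal 0.056 (array([523.9, -43.1]), array([26.5, 48.3]), 76.0, 259)
orange 0.026 (array([516.7, 183.9]), array([74.3, 74.8]), 75.6, 464)
orange 0.028 (array([516.8, 183.7]), array([74.1, 74.7]), 75.6, 464)
orange 0.056 (array([517.8, 180.2]), array([71.5, 72. ]), 75.6, 464)
[ 33 128 132] [ 87 222  61] [ 13 255 134]
[ 0.52342911 -0.04507416  0.05      ] [0.51673635 0.18065065 0.026     ] [0.74126224 0.13635831 0.        ] [ 0.73094505 -0.11886936  0.        ] [0.65109272 0.37185994 0.        ]
rim [ 0.51998008 -0.04340596  0.028     ] brace [0.51437006 0.19561588 0.015     ] tin [0.76272439 0.13791852 0.        ] mug [ 0.73069749 -0.10296974  0.        ] syr [ 6.48338121e-01  3.75628404e-01 -5.55111512e-17]
```

Call:
{"op": "apply_moves", "data": {"commands": [[[31.7,59.3,-4],1.03,0],[[31.7,59.3,-4],1.03,0],[[31.7,59.3,-4],1.03,0],[[31.7,59.3,-4],1.03,0],[[31.7,59.3,-4],1.03,0],[[31.7,59.3,-4],1.03,0],[[31.7,59.3,-4],1.03,0],[[31.7,59.3,-4],1.03,0],[[31.7,59.3,-4],1.03,0],[[31.7,59.3,-4],1.03,0],[[31.7,59.3,-4],1.03,0],[[31.7,59.3,-4],1.03,0],[[31.7,59.3,-4],1.03,0],[[31.7,59.3,-4],1.03,0],[[31.7,59.3,-4],1.03,0],[[31.7,59.3,-4],1.03,0],[[31.7,59.3,-4],1.03,0],[[31.7,59.3,-4],1.03,0],[[31.7,59.3,-4],1.03,0]]}}

```text
clock: 4.23
tool_pos: [0.5201, -0.0502, 0.1695]
orientation: [180.0, -0.0, -103.4]
force: [-0.1, -0.2, -0.2]
opening: 0.0877
gripper_force: 0.0
```

Run:
```python
from h import *
p=shot('wrist','w1.png'); o=ctrl.get_obs(); print(o['clock'],o['tool_pos'],o['orientation'],o['joint_pos'])
for n in ('cream','teal'):
    m=mask(p,n)
    for z in (.028,.056): print(n,z,rect(p,m,z))
for t in ('cap','jar_rim','jar'): print(t,[(np.round(q['at'],1).tolist(),round(q['score'],2),onz(p,q['at'],.028).round(4)) for q in ctrl.spot_point(p,t)[:3]])
```

```text
4.2833 [ 0.51982304 -0.05092065  0.16970293] [ 1.79979601e+02 -1.03784790e-02 -1.03447506e+02] [ 1.59484048e+01  7.97612519e+00 -2.17720228e+01 -1.11743548e-03
 -6.02747187e+01 -2.93953583e+01]
cream 0.028 (array([528.2,  -9.2]), array([236.6, 423.7]), 76.5, 3526)
cream 0.056 (array([525.7, -20.1]), array([215.6, 386.3]), 76.5, 3526)
teal 0.028 (array([524.6, -41.7]), array([26.8, 50.1]), 76.5, 1131)
teal 0.056 (array([522.4, -49.7]), array([24.4, 45.7]), 76.5, 1131)
cap [([223.9, 264.1], 0.97, array([0.6365, 0.0042, 0.028 ])), ([326.0, 173.6], 0.79, array([ 0.5177, -0.0608,  0.028 ])), ([211.6, 148.2], 0.62, array([ 0.6108, -0.1069,  0.028 ]))]
jar_rim []
jar [([323.4, 100.7], 0.97, array([ 0.5051, -0.123 ,  0.028 ]))]
```

View pics/w1.png

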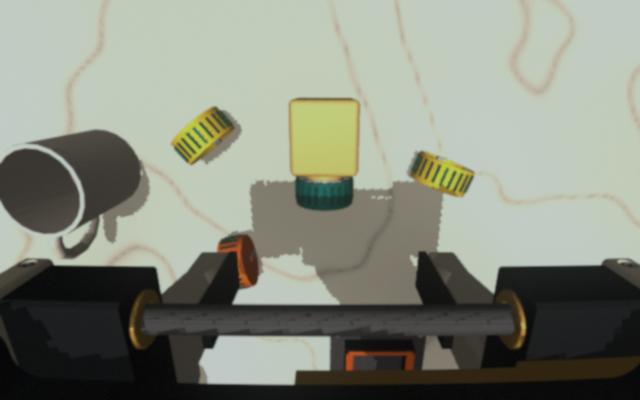

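The jar is at (324,137) and the teal cap at (324,192); the orange look-alike at (238,260) sits close to the left finger.

Run:
```python
from h import *
p=shot('wrist')
hsv=cv2.cvtColor(p['img'],cv2.COLOR_RGB2HSV)
m=cv2.inRange(hsv,(22,90,100),(36,255,255)); z=np.zeros_like(m); z[90:178,280:370]=m[90:178,280:370]
c,s,a,n=rect(p,z,.056); print(c,s,a,n)
u=np.array([np.cos(np.radians(76.5)),np.sin(np.radians(76.5))]); print('P83',c+u*(83-31))
print('orange',onz(p,(238,260),.026), 'yel',onz(p,(440,173),.026))
```

```text
[511.6 -94.9] [59.  53.9] 76.4 4925
P83 [523.73915892 -44.33676414]
orange [0.62245211 0.00241192 0.026     ] yel [ 0.41653107 -0.03796961  0.026     ]
```

Call:
{"op": "apply_moves", "data": {"commands": [[[0.35,0.5,-4],0,0],[[0.35,0.5,-8],0,0],[[0.35,0.5,-11],0,0],[[0.35,0.5,-13],0,0],[[0.35,0.5,-13.9],0,0],[[0.35,0.5,-13.9],0,0],[[0.35,0.5,-13.9],0,1],[[0.35,0.5,-13.9],0,1],[[0.35,0.5,-13.9],0,1],[[0.35,0.5,-13.9],0,1],[[0.35,0.5,-13.9],0,1],[[0.35,0.5,-13.9],0,1],[[0.35,0.5,-13.9],0,1],[[0.35,0.5,-13.9],0,1]]}}

```text
clock: 5.65
tool_pos: [0.5238, -0.0456, 0.0309]
orientation: [-180.0, 0.0, -103.5]
force: [0.0, -0.3, -0.1]
opening: 0.0399
gripper_force: 0.0
```

Run:
```python
from h import *
o=ctrl.get_obs();print(o['opening'],o['gripper_force'],o['tool_pos'])
p=shot('wrist'); s=shot('side'); t=shot('top')
a=cv2.resize(p['img'][60:320,200:460],(400,400)); b=cv2.resize(s['img'][110:230,290:410],(400,400),interpolation=cv2.INTER_CUBIC)
cv2.imwrite('pics/g1.png',np.hstack([a,b])[:,:,::-1])
```

```text
0.03986219675021126 0.0 [ 0.52376873 -0.04562444  0.03093288]
```

View pics/g1.png

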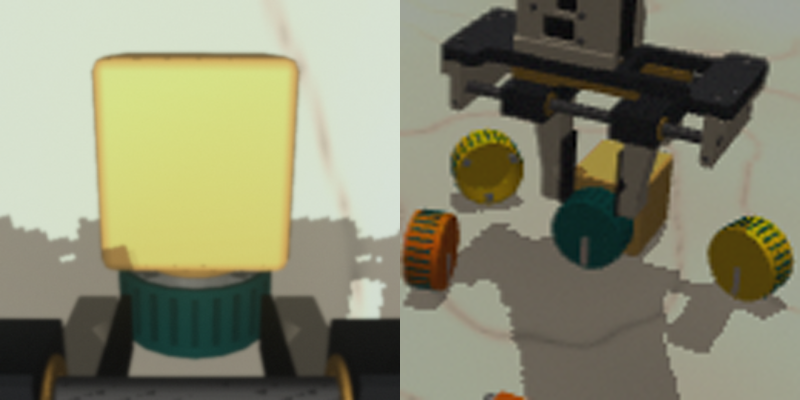

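Call:
{"op": "apply_moves", "data": {"commands": [[[0,0,0],0,1],[[0,0,0],0,1],[[0,0,0],0,1],[[0,0,0],0,1]]}}

```text
clock: 6.13
tool_pos: [0.5241, -0.0455, 0.0311]
orientation: [-180.0, 0.0, -103.4]
force: [-0.7, 1.4, 5.7]
opening: 0.0286
gripper_force: 26.1
```

Run:
```python
from h import *
o=ctrl.get_obs();print(o['opening'],o['gripper_force'],o['tool_pos'],o['force'])
s=shot('side'); p=shot('wrist')
t=np.array(o['tool_pos']); c=np.array([.973,-.23,0])
pts=[t+sg*w*c+[0,0,-.017] for w in (.0143,.026) for sg in (-1,1)]
def ann(p,box,pts):
    a,b,cc,d=box; im=cv2.resize(p['img'][b:d,a:cc],(400,400),interpolation=cv2.INTER_CUBIC); f=400/(cc-a)
    for i,q in enumerate(proj(p,pts)): cv2.circle(im,(int((q[0]-a)*f),int((q[1]-b)*f)),2,[(255,0,0),(255,0,0),(255,0,255),(255,0,255)][i],-1)
    return im
cv2.imwrite('pics/g2.png',np.hstack([ann(p,(200,60,460,320),pts),ann(s,(300,120,400,220),pts)])[:,:,::-1])
```

```text
0.02856439695266274 26.12350556999445 [ 0.52410133 -0.04553161  0.03114821] [-0.65941365  1.35567765  5.65227605]
```

View pics/g2.png

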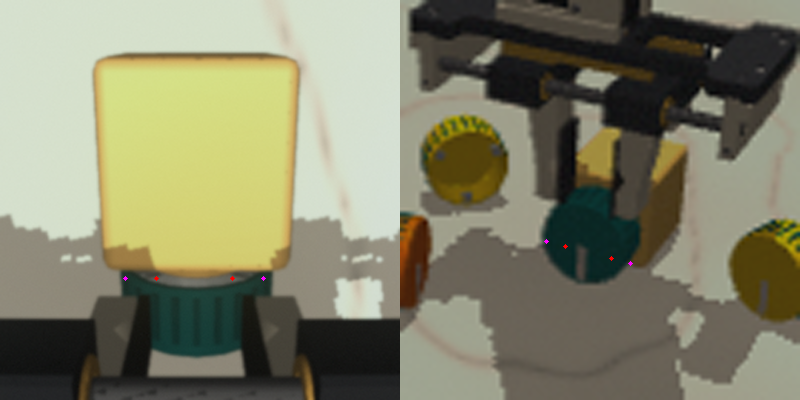

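Call:
{"op": "apply_moves", "data": {"commands": [[[0,0,0],0,0],[[0,0,0],0,0],[[0,0,0],0,0],[[0,0,0],0,0],[[0,0,0],0,0],[[0,0,-0.5],0,0],[[0,0,-1],0,0],[[0,0,-1],0,0]]}}

```text
clock: 6.9
tool_pos: [0.5228, -0.0458, 0.0195]
orientation: [179.9, -0.0, -103.5]
force: [0.0, -0.2, -0.5]
opening: 0.0767
gripper_force: 0.0
```

Run:
```python
from h import *
o=ctrl.get_obs();print(o['opening'],o['gripper_force'],o['tool_pos'],o['force'])
s=shot('side','s3.png'); p=shot('wrist','w3.png')
t=np.array(o['tool_pos']); c=np.array([.973,-.23,0]);w=o['opening']/2
pts=[t+sg*w*c+[0,0,dz] for dz in (-.017,.020) for sg in (-1,1)]
def ann(p,box,pts):
    a,b,cc,d=box; im=cv2.resize(p['img'][b:d,a:cc],(400,400),interpolation=cv2.INTER_CUBIC); f=400/(cc-a)
    for i,q in enumerate(proj(p,pts)): cv2.circle(im,(int((q[0]-a)*f),int((q[1]-b)*f)),2,[(255,0,0),(255,0,0),(255,0,255),(255,0,255)][i],-1)
    return im
cv2.imwrite('pics/g3.png',np.hstack([ann(p,(140,100,500,370),pts),ann(s,(290,110,410,230),pts)])[:,:,::-1])
```

```text
0.07672764292830306 0.0 [ 0.52281328 -0.04583709  0.01946087] [ 0.00709907 -0.2129811  -0.49974533]
```

View pics/g3.png

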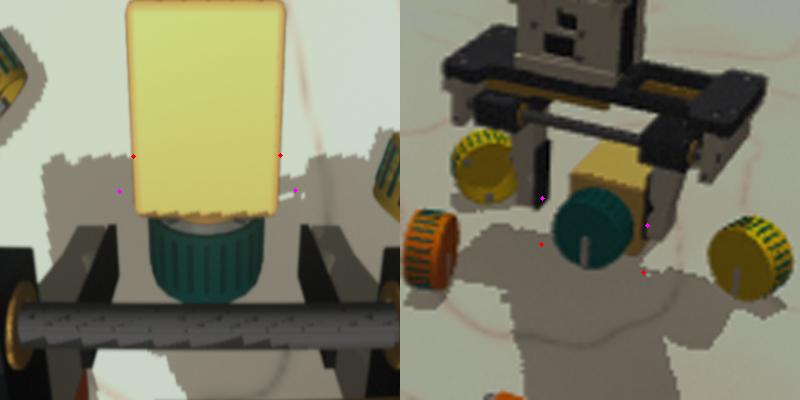

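```bash
cat >> h.py <<'E'
def tri(*obs):
    A=np.zeros((3,3));b=np.zeros(3)
    for p,uv in obs:
        o,r=ray(p,uv); r=r/np.linalg.norm(r); M=np.eye(3)-np.outer(r,r); A+=M;b+=M@o
    X=np.linalg.solve(A,b); res=[np.linalg.norm((np.eye(3)-np.outer(r/np.linalg.norm(r),r/np.linalg.norm(r)))@(X-o)) for o,r in [ray(p,uv) for p,uv in obs]]
    return X.round(4),np.round(res,4)
E
python3 - <<'E'
from h import *
s=shot('side'); p=shot('wrist')
o=ctrl.get_obs();print(o['tool_pos'],o['orientation'],o['opening'])
print(tri((p,(244.4,252.6)),(s,(334.7,170))),tri((p,(411.8,252.6)),(s,(363.5,185))))
T=np.array(p['T']);t=np.array(o['tool_pos']);print(T.round(3))
print(onz(p,(324,192+40),.03))
E
```

```text
[ 0.52366262 -0.04570857  0.02064801] [ 1.79985303e+02 -1.23100879e-02 -1.03462904e+02] 0.08630439191009143
(array([ 0.5589, -0.0629,  0.035 ]), array([0.0018, 0.0018])) (array([ 0.4821, -0.0358,  0.0214]), array([0.0033, 0.0033]))
[[-0.972 -0.223 -0.071  0.504]
 [ 0.234 -0.924 -0.303 -0.128]
 [ 0.002 -0.311  0.95   0.196]
 [ 0.     0.     0.     1.   ]]
[ 0.52068994 -0.06219576  0.03      ]
```

Call:
{"op": "apply_moves", "data": {"commands": [[[0,0,-0.3],0,0],[[0,0,-0.5],0,0],[[0,0,-0.5],0,0]]}}

```text
clock: 7.35
tool_pos: [0.5234, -0.0457, 0.0153]
orientation: [180.0, -0.0, -103.5]
force: [-0.8, -0.1, 0.8]
opening: 0.0878
gripper_force: 0.0
```

Call:
{"op": "apply_moves", "data": {"commands": [[[0,0,-0.2],0,0],[[0,0,-0.4],0,0],[[0,0,-0.4],0,0]]}}

```text
clock: 7.6
tool_pos: [0.5235, -0.0457, 0.0114]
orientation: [180.0, -0.0, -103.5]
force: [0.1, -0.5, 0.5]
opening: 0.0877
gripper_force: 0.0
```

Call:
{"op": "apply_moves", "data": {"commands": [[[0,0,0],0,1],[[0,0,0],0,1],[[0,0,0],0,1],[[0,0,0],0,1],[[0,0,0],0,1],[[0,0,0],0,1],[[0,0,0],0,1],[[0,0,0],0,1]]}}

```text
clock: 8.27
tool_pos: [0.5238, -0.0457, 0.0119]
orientation: [-180.0, 0.0, -103.5]
force: [-0.7, -0.7, -0.3]
opening: 0.0511
gripper_force: 30.0
```

Call:
{"op": "apply_moves", "data": {"commands": [[[0,0,0],0,0.2],[[0,0,0],0,0.2],[[0,0,-0.4],0,0.2],[[0,0,-0.8],0,0.2],[[0,0,-1.2],0,0.2],[[0,0,-1.2],0,1],[[0,0,-1.2],0,1],[[0,0,-1.2],0,1],[[0,0,-1.2],0,1],[[0,0,-1.2],0,1]]}}

```text
clock: 9.1
tool_pos: [0.5238, -0.0456, -0.0001]
orientation: [-180.0, 0.0, -103.5]
force: [0.2, -0.5, -0.4]
opening: 0.0522
gripper_force: 30.0
```

Call:
{"op": "apply_moves", "data": {"commands": [[[-0.03,-0.12,0.5],0,1],[[-0.1,-0.4,1.1],0,1],[[-0.2,-0.8,1.8],0,1],[[-0.34,-1.4,2.7],0,1],[[-0.34,-1.4,2.7],0,1],[[-0.34,-1.4,2.7],0,1]]}}

```text
clock: 9.6
tool_pos: [0.5206, -0.06, 0.0276]
orientation: [-179.9, 0.1, -103.5]
force: [0.2, 0.2, -4.3]
opening: 0.0513
gripper_force: 30.0
```

Run:
```python
from h import *
o=ctrl.get_obs();print(o['opening'],o['gripper_force'],o['tool_pos'],o['force'],o['moment'])
p=shot('wrist'); s=shot('side')
a=cv2.resize(p['img'][0:300,170:470],(400,400)); b=cv2.resize(s['img'][110:230,290:410],(400,400),interpolation=cv2.INTER_CUBIC)
cv2.imwrite('pics/g4.png',np.hstack([a,b])[:,:,::-1])
for t in ('jar','cap','jar_rim'):
  for n,q in (('w',p),('s',s)): print(t,n,[(np.round(r['at'],1).tolist(),round(r['score'],2)) for r in ctrl.spot_point(q,t)[:3]])
```

```text
0.05125855815458603 29.99804035644047 [ 0.52063141 -0.06003003  0.02764631] [ 0.20573451  0.15163875 -4.25370973] [ 0.19870862  0.07269769 -0.02162524]
jar w [([325.7, 97.6], 0.55)]
jar s [([364.4, 152.8], 0.64)]
cap w [([530.3, 231.7], 0.66)]
cap s [([355.8, 166.0], 0.89), ([293.7, 181.5], 0.83), ([318.0, 161.3], 0.76)]
jar_rim w [([327.0, 293.4], 0.74)]
jar_rim s [([349.1, 162.0], 0.65)]
```

View pics/g4.png

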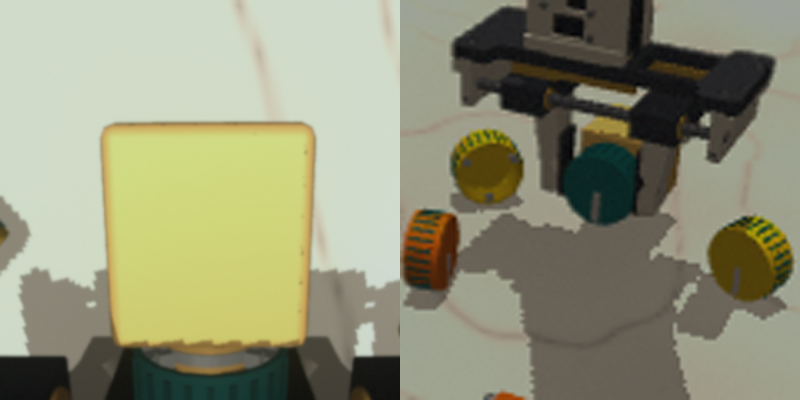

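Call:
{"op": "apply_moves", "data": {"commands": [[[0,0,0],0,0.44],[[0,0,0],0,0.44]]}}

```text
clock: 10.17
tool_pos: [0.5203, -0.0596, 0.0266]
orientation: [180.0, -0.0, -103.5]
force: [-0.3, 0.1, -3.7]
opening: 0.0519
gripper_force: 30.0
```

Call:
{"op": "apply_moves", "data": {"commands": [[[0,0,0],0,0.415],[[0,0,0],0,0.415]]}}

```text
clock: 10.33
tool_pos: [0.5203, -0.0596, 0.0267]
orientation: [180.0, -0.0, -103.5]
force: [-0.0, -0.3, -3.8]
opening: 0.0516
gripper_force: 30.0
```

Call:
{"op": "apply_moves", "data": {"commands": [[[0,0,0],0,0.41]]}}

```text
clock: 10.42
tool_pos: [0.5203, -0.0597, 0.0268]
orientation: [-180.0, 0.0, -103.5]
force: [0.4, 0.5, -4.1]
opening: 0.0513
gripper_force: 30.0
```

Call:
{"op": "apply_moves", "data": {"commands": [[[0,0,0],0,0.407]]}}

```text
clock: 10.5
tool_pos: [0.5203, -0.0597, 0.0268]
orientation: [-180.0, 0.0, -103.5]
force: [-0.6, 0.5, -3.3]
opening: 0.0516
gripper_force: 30.0
```

Call:
{"op": "apply_moves", "data": {"commands": [[[0,0,0],0,0.404]]}}

```text
clock: 10.58
tool_pos: [0.5205, -0.0597, 0.0269]
orientation: [-180.0, 0.0, -103.5]
force: [-0.6, -0.3, 0.7]
opening: 0.0521
gripper_force: 0.0
```

Call:
{"op": "apply_moves", "data": {"commands": [[[0,0,0],0,0.45],[[0,0,0],0,0.45]]}}

```text
clock: 10.75
tool_pos: [0.5206, -0.0596, 0.027]
orientation: [-180.0, 0.0, -103.5]
force: [-0.0, 0.8, -1.1]
opening: 0.0516
gripper_force: 30.0
```

Run:
```python
from h import *
o=ctrl.get_obs();print(o['opening'],o['gripper_force'],o['tool_pos'],o['force'],o['moment'])
p=shot('wrist'); s=shot('side')
a=cv2.resize(p['img'][0:300,170:470],(400,400)); b=cv2.resize(s['img'][110:230,290:410],(400,400),interpolation=cv2.INTER_CUBIC)
cv2.imwrite('pics/g5.png',np.hstack([a,b])[:,:,::-1])
```

```text
0.05156767386522006 29.99719983752584 [ 0.52063632 -0.05959903  0.02700991] [-0.0480173   0.78148865 -1.11228152] [ 0.24882633  0.0450479  -0.02235915]
```

View pics/g5.png

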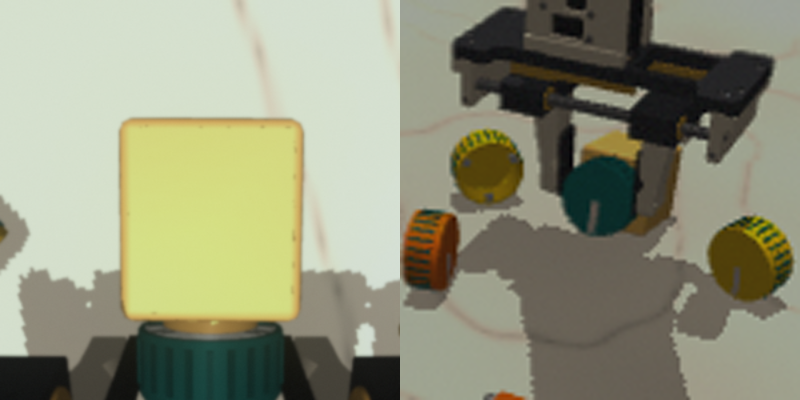

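The jar's bottom edge has dropped to the table and it is now slightly tilted. The pads' friction holds it, so I'll release, measure again and regrip by the outer end of the cap, where a short contact lets it swing down.

Call:
{"op": "apply_moves", "data": {"commands": [[[0,0,-0.5],0,0.45],[[0,0,-1.0],0,0.45],[[0,0,-1.3],0,0.35],[[0,0,-1.3],0,0.2],[[0,0,-1.3],0,0],[[0,0,2],0,0],[[0,0,6],0,0],[[0,0,10],0,0],[[0,0,11],0,0],[[0,0,11],0,0]]}}

```text
clock: 11.68
tool_pos: [0.5227, -0.0596, 0.141]
orientation: [-179.6, 0.1, -103.4]
force: [0.7, -0.8, 0.2]
opening: 0.0872
gripper_force: 0.0
```

```bash
cat >> h.py <<'E'
def body(p,z=.056):
    hsv=cv2.cvtColor(p['img'],cv2.COLOR_RGB2HSV)
    m=cv2.inRange(hsv,(22,90,100),(36,255,255)); n,l,st,c=cv2.connectedComponentsWithStats(cv2.erode(m,np.ones((3,3))))
    i=1+np.argmax(st[1:,4]); return rect(p,cv2.dilate((l==i).astype(np.uint8),np.ones((3,3))),z),c[i]
E
python3 - <<'E'
from h import *
p=shot('wrist'); o=ctrl.get_obs(); print(o['tool_pos'],o['force'])
print(body(p))
m=mask(p,'teal'); print(rect(p,m,.028),rect(p,m,.05))
E
```

```text
[ 0.52127593 -0.05959618  0.13872624] [-1.53941945  0.01413962 -0.93731174]
((array([ 509.4, -105.3]), array([61.8, 53.4]), 76.5, 6086), array([330.57784744, 137.47457332]))
(array([521.9, -53.2]), array([27.3, 50. ]), 76.6, 1279) (array([520.3, -60. ]), array([25.2, 46.2]), 76.6, 1279)
```

Call:
{"op": "apply_moves", "data": {"commands": [[[0.3,1.5,-4],0,0],[[0.3,1.5,-8],0,0],[[0.3,1.5,-11],0,0.1],[[0.3,1.5,-13],0,0.2],[[0.3,1.5,-13.7],0,0.25],[[0.3,1.5,-13.7],0,0.3],[[0.3,1.5,-13.7],0,1],[[0.3,1.5,-13.7],0,1],[[0.3,1.5,-13.7],0,1],[[0.3,1.5,-13.7],0,1],[[0.3,1.5,-13.7],0,1]]}}

```text
clock: 12.65
tool_pos: [0.5243, -0.0444, 0.0009]
orientation: [-179.9, 0.1, -103.5]
force: [0.6, 1.1, 0.6]
opening: 0.051
gripper_force: 30.0
```

Call:
{"op": "apply_moves", "data": {"commands": [[[0,0,2],0,1],[[0,0,6],0,1],[[0,0,9],0,1],[[0,0,9],0,1],[[0,0,9],0,1]]}}

```text
clock: 13.07
tool_pos: [0.5242, -0.0442, 0.0915]
orientation: [-179.8, 0.1, -103.5]
force: [0.1, 0.4, -4.0]
opening: 0.051
gripper_force: 30.0
```

Run:
```python
from h import *
o=ctrl.get_obs();print(o['opening'],o['gripper_force'],o['tool_pos'],o['force'],o['moment'])
p=shot('wrist'); s=shot('side')
a=cv2.resize(p['img'][0:300,170:470],(400,400)); b=cv2.resize(s['img'][70:220,280:430],(400,400),interpolation=cv2.INTER_CUBIC)
cv2.imwrite('pics/g6.png',np.hstack([a,b])[:,:,::-1])
```

```text
0.05095090368068525 30.00166168436408 [ 0.52416711 -0.04422888  0.09154985] [ 0.06506621  0.41863422 -3.98872453] [ 0.35333231  0.0851808  -0.07158343]
```

View pics/g6.png

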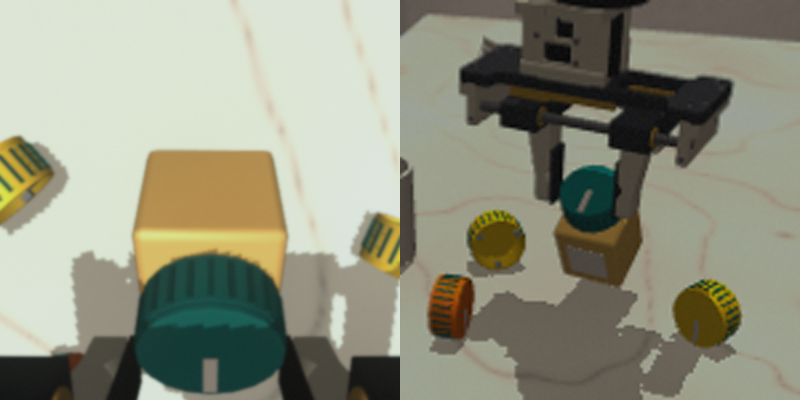

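The jar has swung down to a tilt of roughly 55° while hanging from the cap. I'll fit the tilt from the two body edges in the wrist picture, rows 114 and 174.

Run:
```python
from h import *
from scipy.optimize import least_squares
p=shot('wrist')
u=np.array([.2334,.9724,0]);z=np.array([0,0,1.])
P=np.array([.5242,-.0442,.1186])
def pts(x):
    th,off=x; a=np.cos(th)*u+np.sin(th)*z; n=-np.sin(th)*u+np.cos(th)*z
    P0=P-(.095-.0885)*u+off*u; C=P0-.0885*a   # underside centre
    return C,np.array([C+.028*n,C+.062*a+.028*n,C-.028*n,C+.092*a])
r=least_squares(lambda x:(proj(p,pts(x)[1][:2])[:,1]-[114,174]),[.9,0]).x
C,q=pts(r); print(np.degrees(r[0]),r[1],'underside',C,'E',q[2],q)
```

```text
68.63176450213842 -0.006243401983379599 underside [ 0.51369949 -0.08794761  0.03618367] E [ 0.51978545 -0.06259206  0.02598158] [[ 0.50761354 -0.11330315  0.04638577]
 [ 0.51288613 -0.09133629  0.10412376]
 [ 0.51978545 -0.06259206  0.02598158]
 [ 0.52152334 -0.05535162  0.1218594 ]]
```

Call:
{"op": "apply_moves", "data": {"commands": [[[0,0,-0.8],0,1],[[0,0,-1.6],0,1],[[0,0,-2.2],0,1],[[0,0,-2.2],0,1]]}}

```text
clock: 13.55
tool_pos: [0.5229, -0.0448, 0.0662]
orientation: [179.9, -0.1, -103.4]
force: [0.3, 0.5, -0.9]
opening: 0.0508
gripper_force: 30.0
```

Call:
{"op": "apply_moves", "data": {"commands": [[[-0.13,-0.54,0.05],0,1],[[-0.26,-1.08,0.05],0,1],[[-0.4,-1.65,0],0,1],[[-0.55,-2.3,-0.05],0,1],[[-0.7,-2.9,-0.15],0,1],[[-0.78,-3.25,-0.25],0,1],[[-0.78,-3.25,-0.25],0,1]]}}

```text
clock: 14.13
tool_pos: [0.5166, -0.0781, 0.0669]
orientation: [-179.8, 0.0, -103.5]
force: [-2.7, 1.7, 8.2]
opening: 0.0511
gripper_force: 30.0
```

```bash
cat >> h.py <<'E'
def tilt(p):
    # darker long face rows: print hsv brightness profile along the body column
    h=cv2.cvtColor(p['img'],cv2.COLOR_RGB2HSV)
    return h[40:260:6,327].tolist()
E
python3 - <<'E'
from h import *
o=ctrl.get_obs();print(o['opening'],o['tool_pos'],o['force'],o['moment'])
p=shot('wrist','w7.png'); s=shot('side','s7.png'); print([(40+6*i,c) for i,c in enumerate(tilt(p))])
for t in ('jar','cap','jar_rim'):
  for n,q in (('w',p),('s',s)): print(t,n,[(np.round(r['at'],1).tolist(),round(r['score'],2)) for r in ctrl.spot_point(q,t)[:3]])
E
```

```text
0.05112259534221019 [ 0.51655034 -0.07810519  0.06687754] [-2.69698864  1.74408039  8.23604138] [ 0.89444675  0.92944269 -0.02331286]
[(40, [48, 14, 229]), (46, [46, 17, 230]), (52, [46, 17, 230]), (58, [46, 17, 230]), (64, [46, 17, 230]), (70, [46, 17, 230]), (76, [47, 18, 230]), (82, [47, 18, 230]), (88, [45, 18, 230]), (94, [44, 19, 229]), (100, [45, 18, 229]), (106, [44, 19, 230]), (112, [44, 19, 229]), (118, [44, 19, 229]), (124, [19, 137, 162]), (130, [19, 139, 163]), (136, [19, 141, 165]), (142, [19, 140, 167]), (148, [19, 144, 168]), (154, [19, 142, 167]), (160, [19, 144, 168]), (166, [19, 146, 168]), (172, [19, 146, 182]), (178, [29, 111, 219]), (184, [24, 129, 217]), (190, [44, 70, 80]), (196, [81, 117, 59]), (202, [83, 125, 57]), (208, [82, 130, 57]), (214, [83, 134, 57]), (220, [86, 164, 76]), (226, [85, 175, 93]), (232, [86, 182, 101]), (238, [86, 184, 100]), (244, [86, 184, 93]), (250, [86, 174, 60]), (256, [85, 173, 62])]
jar w [([330.3, 163.6], 0.92)]
jar s [([359.3, 174.8], 0.64)]
cap w [([329.2, 226.1], 0.93), ([175.3, 212.9], 0.63), ([494.8, 232.5], 0.58)]
cap s [([357.5, 152.7], 0.92), ([399.1, 181.6], 0.92)]
jar_rim w []
jar_rim s [([357.8, 144.9], 0.8)]
```

```bash
cat >> h.py <<'E'
from scipy.optimize import least_squares
u=np.array([.2334,.9724,0]);zz=np.array([0,0,1.])
def fit(p,P,rows,s=.0885):
    P=np.array(P)
    def pts(x):
        th,off=x; a=np.cos(th)*u+np.sin(th)*zz; n=-np.sin(th)*u+np.cos(th)*zz
        C=P+off*u-s*a
        return C,np.array([C+.028*n,C+.062*a+.028*n,C-.028*n])
    r=least_squares(lambda x:(proj(p,pts(x)[1][:2])[:,1]-rows),[1.2,-.012]).x
    C,q=pts(r); return 'tilt',round(np.degrees(r[0]),1),'off',r[1].round(4),'C',C.round(4),'E',q[2].round(4),"E'",q[0].round(4)
E
python3 - <<'E'
from h import *
p=shot('wrist')
g=cv2.cvtColor(p['img'],cv2.COLOR_RGB2HSV)[100:200,327].astype(int)
print(100+int(np.argmax(g[:,1]>90)), [(100+i,g[i].tolist()) for i in range(68,92,2)])
for dz in (.027,.031): print(fit(p,[.5166,-.0781,.0669+dz],[122,174]))
E
```

```text
122 [(168, [19, 145, 169]), (170, [19, 147, 170]), (172, [19, 145, 185]), (174, [20, 143, 195]), (176, [26, 119, 207]), (178, [29, 111, 218]), (180, [28, 114, 219]), (182, [25, 126, 217]), (184, [24, 129, 218]), (186, [23, 134, 207]), (188, [21, 139, 152]), (190, [47, 70, 84])]
('tilt', np.float64(72.6), 'off', np.float64(-0.0111), 'C', array([ 0.5078, -0.1146,  0.0094]), 'E', array([ 0.5141, -0.0886,  0.0011]), "E'", array([ 0.5016, -0.1406,  0.0178]))
('tilt', np.float64(73.2), 'off', np.float64(-0.0121), 'C', array([ 0.5078, -0.1148,  0.0132]), 'E', array([ 0.514 , -0.0888,  0.0051]), "E'", array([ 0.5015, -0.1409,  0.0213]))
```

Call:
{"op": "apply_moves", "data": {"commands": [[[0,0,0.2],0,0.3],[[0,0,0.2],0,0],[[0,0,0.2],0,0],[[0,0,0.2],0,0],[[0,0,0.2],0,0],[[0,0,3],0,0],[[0,0,6],0,0],[[0,0,10],0,0],[[0,0,10],0,0],[[0,0,10],0,0]]}}

```text
clock: 15.42
tool_pos: [0.5171, -0.077, 0.1676]
orientation: [-179.7, 0.1, -103.4]
force: [0.6, -0.5, -1.8]
opening: 0.0878
gripper_force: 0.0
```

Run:
```python
from h import *
o=ctrl.get_obs();print(o['clock'],o['opening'],o['tool_pos'],o['force'])
p=shot('wrist','w8.png'); s=shot('side'); t=shot('top')
for b in ((340,180,440,280),):
    m=mask(t,'teal',b)
    print('top teal',rect(t,m,.092)); print('wr teal',rect(p,mask(p,'teal'),.092))
hsv=cv2.cvtColor(t['img'],cv2.COLOR_RGB2HSV)
for nm,q in (('top',t),('wr',p)):
    hs=cv2.cvtColor(q['img'],cv2.COLOR_RGB2HSV); m=cv2.inRange(hs,(15,90,90),(36,255,255)); print(nm,[x.tolist() for x in cv2.connectedComponentsWithStats(m)[2][1:] if x[4]>150])
for tt in ('jar','cap','jar_rim'):
  for n,q in (('w',p),('s',s),('t',t)): print(tt,n,[(np.round(r['at'],1).tolist(),round(r['score'],2)) for r in ctrl.spot_point(q,tt)[:4]])
a=cv2.resize(p['img'][:,120:520],(400,400)); b=cv2.resize(s['img'][100:220,300:420],(400,400),interpolation=cv2.INTER_CUBIC)
cv2.imwrite('pics/g8.png',np.hstack([a,b])[:,:,::-1])
```

```text
15.4167 0.08777371085612959 [ 0.51708304 -0.07696739  0.16763356] [ 0.63070782 -0.49765972 -1.77427939]Traceback (most recent call last):
  File "<stdin>", line 6, in <module>
  File "h.py", line 24, in rect
    q=cv2.undistortPoints(np.stack([u,v],1)[:,None].astype(float),k,d)[:,0]
      ~~~~~~~~~~~~~~~~~~~^^^^^^^^^^^^^^^^^^^^^^^^^^^^^^^^^^^^^^^^^^^^^
cv2.error: OpenCV(4.12.0) /io/opencv/modules/calib3d/src/undistort.dispatch.cpp:347: error: (-215:Assertion failed) CV_IS_MAT(_src) && CV_IS_MAT(_dst) && (_src->rows == 1 || _src->cols == 1) && (_dst->rows == 1 || _dst->cols == 1) && _src->cols + _src->rows - 1 == _dst->rows + _dst->cols - 1 && (CV_MAT_TYPE(_src->type) == CV_32FC2 || CV_MAT_TYPE(_src->type) == CV_64FC2) && (CV_MAT_TYPE(_dst->type) == CV_32FC2 || CV_MAT_TYPE(_dst->type) == CV_64FC2) in function 'cvUndistortPointsInternal'
```

Run:
```python
from h import *
p=shot('wrist'); s=shot('side')
m=mask(p,'teal'); print('wr teal',rect(p,m,.092))
for tt in ('jar','cap','jar_rim'):
  for n,q in (('w',p),('s',s)): print(tt,n,[(np.round(r['at'],1).tolist(),round(r['score'],2)) for r in ctrl.spot_point(q,tt)[:4]])
a=cv2.resize(p['img'][:,120:520],(400,400)); b=cv2.resize(s['img'][100:220,300:420],(400,400),interpolation=cv2.INTER_CUBIC)
cv2.imwrite('pics/g8.png',np.hstack([a,b])[:,:,::-1])
```

```text
wr teal (array([ 504.4, -119.4]), array([49.9, 49.3]), 50.5, 3804)
jar w []
jar s [([360.3, 176.2], 0.75)]
cap w [([213.1, 180.1], 0.93), ([447.8, 192.9], 0.81), ([325.9, 145.2], 0.72), ([225.1, 288.6], 0.69)]
cap s [([316.3, 161.4], 0.85), ([360.6, 150.0], 0.8), ([399.9, 184.7], 0.72), ([294.5, 180.6], 0.63)]
jar_rim w []
jar_rim s [([363.7, 140.9], 0.55)]
```

View pics/g8.png

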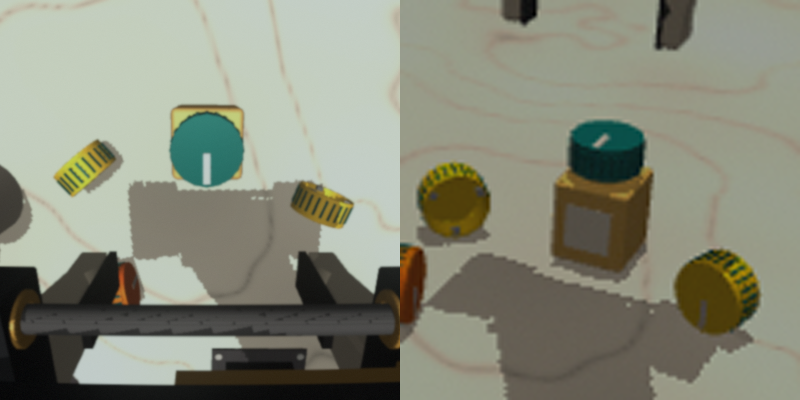

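The jar now stands upright. In the wrist crop the teal cap is at (207,149), its stripe points towards the bottom of the picture, and the body is square to the image. Next I'll grip the cap from above.

Call:
{"op": "apply_moves", "data": {"commands": [[[-1.25,-4.2,0],0,0],[[-1.25,-4.2,-3],0,0],[[-1.25,-4.2,-7],0,0],[[-1.25,-4.2,-10],0,0],[[-1.25,-4.2,-11.4],0,0],[[-1.25,-4.2,-11.4],0,0],[[-1.25,-4.2,-11.4],0,1],[[-1.25,-4.2,-11.4],0,1],[[-1.25,-4.2,-11.4],0,1],[[-1.25,-4.2,-11.4],0,1],[[-1.25,-4.2,-11.4],0,1],[[-1.25,-4.2,-11.4],0,1],[[-1.25,-4.2,-11.4],0,1],[[-1.25,-4.2,-11.4],0,1]]}}

```text
clock: 17.13
tool_pos: [0.504, -0.1191, 0.0519]
orientation: [-179.9, 0.0, -103.4]
force: [2.2, -0.9, 2.2]
opening: 0.0517
gripper_force: 30.0
```

Call:
{"op": "apply_moves", "data": {"commands": [[[0,0,2],0,1],[[0,0,5],0,1],[[0,3,7],0,1],[[0.2,6.5,7],0,1],[[0.3,10,7],0,1],[[0.4,13,7],0,1],[[0.4,14,7],0,1],[[0.4,14,7],0,1],[[0.4,14,7],0,1]]}}

```text
clock: 17.88
tool_pos: [0.506, 0.0211, 0.1206]
orientation: [179.9, -0.0, -103.4]
force: [0.3, 0.1, -4.3]
opening: 0.0516
gripper_force: 30.0
```

```bash
cat > m.py <<'E'
from h import *
o=ctrl.get_obs();print(o['clock'],o['opening'],o['tool_pos'],o['orientation'][2],o['force'],o['joint_pos'].round(0))
for n in ('wrist','top','side'):
    p=shot(n,'m_%s_%d.png'%(n,int(o['clock']*100)))
    hs=cv2.cvtColor(p['img'],cv2.COLOR_RGB2HSV)
    m=mask(p,'orange'); nn,l,st,c=cv2.connectedComponentsWithStats(cv2.dilate(m,np.ones((5,5))))
    for i in range(1,nn):
        if st[i,4]>200: print(n,'orange',c[i].round(),rect(p,m*(l==i).astype(np.uint8),.026))
    m=mask(p,'teal'); 
    if m.any(): print(n,'teal',np.array([x.mean() for x in np.nonzero(m)])[::-1].round(),m.sum()//255)
    m=cv2.inRange(hs,(15,90,90),(36,255,255)); nn,l,st,c=cv2.connectedComponentsWithStats(m)
    for i in range(1,nn):
        if st[i,4]>300: print(n,'cream',st[i].tolist())
    for t in ('jar','cap','brace','socket'): print(n,t,[(np.round(r['at'],1).tolist(),round(r['score'],2)) for r in ctrl.spot_point(p,t)[:2]])
E
python3 m.py
```

```text
17.8833 0.05160669700900965 [0.50604042 0.02113471 0.12058481] -103.38716577720709 [ 0.32837156  0.06251233 -4.30835387] [ 25.   9. -27.  -0. -53. -38.]
wrist orange [170. 217.] (array([630.9,   4.4]), array([51.9, 33.7]), 82.9, 1224)
wrist orange [392. 355.] (array([480.6, 178.9]), array([36.7,  8.8]), 76.2, 246)
wrist orange [320. 357.] (array([546.3, 166.7]), array([31.1,  8.5]), 76.4, 276)
wrist teal [327. 273.] 7379
wrist cream [86, 12, 84, 76, 3409]
wrist cream [391, 72, 78, 55, 2108]
wrist cream [274, 182, 111, 74, 4945]
wrist jar [([328.0, 224.1], 0.75)]
wrist cap [([141.9, 65.3], 0.87), ([436.9, 82.5], 0.64)]
wrist brace [([354.2, 346.5], 0.61)]
wrist socket [([351.8, 348.7], 0.6)]
top orange [174. 156.] (array([661.4, 408.4]), array([53.5, 59.8]), 77.1, 177)
top orange [278. 224.] (array([516.8, 183.8]), array([75.4, 74.8]), 75.7, 483)
top orange [  4. 374.] (array([200.4, 748.7]), array([95.1, 14.3]), 3.1, 101)
top teal [109. 140.] 123
top cream [286, 285, 66, 42, 563]
top jar []
top cap [([416.9, 180.9], 0.66), ([366.6, 167.0], 0.59)]
top brace [([276.7, 226.4], 0.65)]
top socket [([279.9, 223.9], 0.82)]
side orange [298. 184.] (array([625.3,  -1.2]), array([36.3, 67.2]), 17.4, 76)
side orange [328. 245.] (array([517.2, 186.6]), array([74.6, 74.3]), 76.1, 461)
side orange [195. 267.] (array([714.8, 295. ]), array([65.9, 62.1]), 37.6, 214)
side teal [352. 143.] 469
side cream [497, 5, 114, 18, 980]
side cream [175, 254, 41, 27, 407]
side jar [([351.1, 178.2], 0.8)]
side cap [([295.4, 182.3], 0.9), ([316.2, 163.6], 0.84)]
side brace [([328.9, 256.8], 0.72)]
side socket [([325.7, 251.7], 0.67)]
```

Run:
```python
from h import *
s=shot('side'); w=shot('wrist')
print(onz(s,(351.1,178.2),.0687), onz(s,(352,143),.149))
# wrist: upper(-u) shoulder edge of body and its side edges
h=cv2.cvtColor(w['img'],cv2.COLOR_RGB2HSV)
col=h[150:290,327]; print([(150+i,c.tolist()) for i,c in enumerate(col) if i%4==0 and 20<i<120])
m=cv2.inRange(h,(15,90,90),(36,255,255)); 
for r in (190,200,210,220,230,240): x=np.nonzero(m[r,250:410])[0]+250; print(r,x.min(),x.max())
for x in (280,300,350,380): y=np.nonzero(m[170:270,x])[0]+170; print('col',x,y.min(),y.max())
C=np.array([.506,.0211,.0687]);
n=-u; c=np.array([.9724,-.2334,0])
print(proj(w,[C+.028*n-.028*c,C+.028*n+.028*c,C+.062*zz+.028*n-.028*c,C+.062*zz+.028*n+.028*c]))
```

```text
[0.50665112 0.02233547 0.0687    ] [0.50897724 0.02600677 0.149     ]
[(174, [32, 25, 171]), (178, [23, 37, 150]), (182, [19, 103, 106]), (186, [20, 128, 98]), (190, [18, 130, 100]), (194, [18, 131, 101]), (198, [19, 133, 100]), (202, [18, 134, 101]), (206, [19, 134, 101]), (210, [19, 144, 149]), (214, [23, 131, 212]), (218, [21, 137, 170]), (222, [69, 59, 43]), (226, [80, 83, 37]), (230, [78, 92, 36]), (234, [84, 137, 52]), (238, [84, 147, 59]), (242, [87, 168, 108]), (246, [86, 168, 76]), (250, [86, 162, 66]), (254, [86, 165, 65]), (258, [86, 166, 66]), (262, [85, 166, 66]), (266, [86, 178, 63])]
190 285 371
200 281 376
210 276 381
220 275 384
230 275 383
240 275 382
col 280 201 245
col 300 182 228
col 350 183 225
col 380 207 255
[[370.8556187  179.21604937]
 [284.71517294 179.27142853]
 [385.75999888 210.33728728]
 [270.68846963 210.43021385]]
```

Call:
{"op": "apply_moves", "data": {"commands": [[[0.3,4,0],-0.014,1],[[0.6,8,0],-0.014,1],[[0.9,12,0],-0.014,1],[[1.1,15.5,-0.5],-0.014,1],[[1.1,16.35,-1.5],-0.014,1],[[1.1,16.35,-3],-0.014,1],[[1.1,16.35,-3.6],-0.014,1],[[1.1,16.35,-3.6],-0.014,1]]}}

```text
clock: 19.4
tool_pos: [0.5167, 0.1836, 0.0835]
orientation: [179.9, -0.2, -104.3]
force: [-1.4, -0.0, -3.2]
opening: 0.0516
gripper_force: 30.0
```

```bash
python3 m.py | egrep -v "cream|cap"
python3 - <<'E'
from h import *
s=shot('side'); o=ctrl.get_obs(); t=np.array(o['tool_pos'])
C=np.array([t[0],t[1],t[2]-.0519]); c=np.array([.9724,-.2334,0])
h=cv2.cvtColor(s['img'],cv2.COLOR_RGB2HSV)
q=proj(s,[C+a*.028*u+b*.028*c for a in(-1,1) for b in (-1,1)]+[C+[0,0,.062]+a*.028*u+b*.028*c for a in(-1,1) for b in (-1,1)]); print(q.round(1).tolist())
m=cv2.inRange(h,(15,60,50),(36,255,255)); z=m[170:270,280:380]; 
for r in range(0,100,6):
    x=np.nonzero(z[r])[0]
    if len(x): print(170+r,280+x.min(),280+x.max(),len(x))
m=mask(s,'orange')[215:285,280:380]
for r in range(0,70,5):
    x=np.nonzero(m[r])[0]
    if len(x): print('o',215+r,280+x.min(),280+x.max(),len(x))
B=np.array([.517,.1848,.026]); print(proj(s,[B+a*.0375*u+b*.0375*c for a in(-1,1) for b in (-1,1)]).round(1).tolist())
E
```

```text
19.4 0.051550656078584736 [0.516675   0.18361148 0.08347368] -104.25611869512008 [-1.43155985 -0.02894792 -3.20012977] [ 40.  16. -25.  -0. -50. -54.]
wrist orange [73. 13.] (array([632.2,  20.2]), array([16.4, 39.5]), 72.8, 906)
wrist orange [327. 175.] (array([510.2, 161.9]), array([33.1, 75.1]), 76.7, 2009)
wrist teal [323. 267.] 7607
wrist jar [([324.5, 218.3], 0.7)]
wrist brace []
wrist socket []
top orange [179. 152.] (array([669.9, 397.9]), array([47.6, 17. ]), 22.6, 24)
top orange [292. 229.] (array([509. , 153.4]), array([14.9, 75. ]), 72.6, 158)
top teal [143. 149.] 103
top jar [([281.6, 224.0], 0.45)]
top brace [([277.5, 223.2], 0.73)]
top socket [([277.9, 223.0], 0.81)]
side orange [296. 185.] (array([630. ,   7.2]), array([22.4, 55.9]), 17.4, 66)
side orange [331. 251.] (array([516.2, 186.6]), array([74.3, 74. ]), 75.9, 214)
side orange [196. 267.] (array([715.9, 292.5]), array([68.1, 68.2]), 41.7, 297)
side teal [328. 203.] 697
side jar [([327.4, 242.2], 0.78)]
side brace [([329.3, 255.4], 0.66)]
side socket [([325.0, 254.8], 0.63)]
[[349.3, 236.3], [321.2, 227.1], [336.0, 255.4], [306.5, 244.9], [351.4, 207.7], [321.7, 199.0], [337.4, 226.0], [306.1, 216.0]]
170 302 320 6
176 292 296 5
182 294 361 9
188 290 360 9
194 291 304 5
200 345 345 1
212 312 314 3
218 307 349 32
224 308 349 42
230 308 349 32
236 308 349 25
242 308 344 22
248 318 340 23
254 333 335 3
o 240 346 355 10
o 245 305 352 9
o 250 302 348 8
o 255 313 345 8
o 260 326 341 8
[[356.6, 238.3], [319.4, 226.1], [339.2, 264.4], [299.5, 249.9]]
```

Call:
{"op": "apply_moves", "data": {"commands": [[[0,0,-0.4],0,1],[[0,0,-0.8],0,1],[[0,0,-1.2],0,1],[[0,0,-1.6],0,1],[[0,0,-1.6],0,1]]}}

```text
clock: 20.62
tool_pos: [0.5195, 0.186, 0.0701]
orientation: [-179.9, 0.2, -104.2]
force: [-1.4, 3.5, 4.9]
opening: 0.0518
gripper_force: 30.0
```

Call:
{"op": "apply_moves", "data": {"commands": [[[0,0.1,-0.2],0,1],[[0,0.1,-0.4],0,1],[[0,0.1,-0.4],0,1]]}}

```text
clock: 20.87
tool_pos: [0.5199, 0.1876, 0.0672]
orientation: [-179.8, 0.2, -104.2]
force: [-0.1, 1.0, -3.3]
opening: 0.0516
gripper_force: 30.0
```

Call:
{"op": "apply_moves", "data": {"commands": [[[0,0,-0.3],0,1],[[0,0,-0.6],0,1],[[0,0,-0.8],0,1],[[0,0,-1.0],0,1],[[0,0,-1.0],0,1]]}}

```text
clock: 21.28
tool_pos: [0.5181, 0.1845, 0.0564]
orientation: [-180.0, -0.1, -104.2]
force: [-6.4, -2.6, 16.1]
opening: 0.0519
gripper_force: 30.0
```

Call:
{"op": "apply_moves", "data": {"commands": [[[-0.1,-0.05,0.1],0,1],[[-0.1,-0.05,0.1],0,1],[[-0.1,-0.05,0.1],0,1],[[-0.1,-0.05,0.1],0,1]]}}

```text
clock: 21.62
tool_pos: [0.5171, 0.1843, 0.0565]
orientation: [-180.0, -0.0, -104.3]
force: [-2.3, -2.4, 7.0]
opening: 0.0518
gripper_force: 30.0
```

```bash
python3 m.py | egrep "jar|teal|^[0-9]|wrist cream|wrist orange"
```

```text
21.6167 0.05177601188587108 [0.5170968  0.18430118 0.05645465] -104.25745848295581 [-2.31020241 -2.35519875  6.96777443] [ 40.  17. -26.   0. -46. -54.]
wrist orange [44.  9.] (array([632.5,  23.4]), array([10.6, 37.5]), 72.4, 636)
wrist orange [329. 192.] (array([512.4, 171.5]), array([52.4, 75.1]), 75.8, 2936)
wrist teal [321. 267.] 7506
wrist cream [272, 183, 112, 73, 5023]
wrist cream [443, 296, 10, 54, 303]
wrist jar [([328.0, 218.7], 0.97)]
top teal [174. 152.] 86
top jar [([281.9, 225.4], 0.42)]
side teal [328. 217.] 676
side jar []
```

Call:
{"op": "apply_moves", "data": {"commands": [[[0,0,0],0.08,1],[[0,0,0],0.16,1],[[0,0,0],0.24,1],[[0,0,0],0.32,1],[[0,0,0],0.4,1],[[0,0,0],0.48,1],[[0,0,0],0.56,1],[[0,0,0],0.64,1],[[0,0,0],0.72,1],[[0,0,0],0.8,1],[[0,0,0],0.88,1],[[0,0,0],0.96,1],[[0,0,0],1.04,1],[[0,0,0],1.12,1],[[0,0,0],1.2,1],[[0,0,0],1.27,1],[[0,0,0],1.27,1],[[0,0,0],1.27,1]]}}

```text
clock: 23.87
tool_pos: [0.5169, 0.1839, 0.0565]
orientation: [179.9, -0.0, -31.5]
force: [-2.3, -2.4, 8.5]
opening: 0.0518
gripper_force: 30.0
```

Run:
```python
from h import *
o=ctrl.get_obs();print(o['clock'],o['opening'],o['gripper_force'],o['tool_pos'],o['orientation'],o['force'],o['moment'],o['joint_pos'].round(0))
p=shot('side'); h=cv2.cvtColor(p['img'],cv2.COLOR_RGB2HSV)
# stripe pixels within cap top
m=cv2.inRange(h,(0,0,90),(179,70,255)); z=np.zeros_like(m); z[200:222,305:352]=m[200:222,305:352]
v,x=np.nonzero(z); 
for a,b in zip(x,v): pass
q=np.array([onz(p,(a,b),.096) for a,b in zip(x,v)]); c=np.array([.517,.1843])
if len(q): d=(q[:,:2]-c)*1000; k=np.hypot(*d.T)<26; print(k.sum(),d[k].round().tolist()[:40], d[k].mean(0))
w=shot('wrist'); h=cv2.cvtColor(w['img'],cv2.COLOR_RGB2HSV); m=cv2.inRange(h,(0,0,130),(179,60,255)); t=cv2.dilate(mask(w,'teal'),np.ones((15,15)))
m&=t; n,l,st,cc=cv2.connectedComponentsWithStats(m); print([(cc[i].round().tolist(),st[i].tolist(), (onz(w,cc[i],.096)[:2]*1000).round()) for i in range(1,n) if st[i,4]>30])
```

```text
23.8667 0.051847626704291064 30.0012756959768 [0.51687913 0.18392906 0.05645234] [ 1.79913146e+02 -1.24654617e-02 -3.14867928e+01] [-2.33210783 -2.38923516  8.45936902] [-1.21136772  1.1527482  -0.09157556] [ 40.  17. -26.   0. -46.  18.]
21 [[-1.0, 1.0], [-2.0, 1.0], [-4.0, 0.0], [-3.0, 3.0], [-4.0, 3.0], [-6.0, 3.0], [-8.0, 2.0], [-7.0, 5.0], [-8.0, 5.0], [-10.0, 4.0], [-9.0, 8.0], [-10.0, 7.0], [-12.0, 7.0], [-14.0, 6.0], [-12.0, 9.0], [-14.0, 9.0], [-16.0, 9.0], [-15.0, 12.0], [-16.0, 11.0], [-18.0, 11.0], [-18.0, 14.0]] [-9.8002732   6.20220019]
[([327.0, 343.0], [297, 336, 61, 12, 433], array([494., 198.]))]
```

The stripe has turned from about 76° to 148°, so the thread is past release. Lifting now.

Call:
{"op": "apply_moves", "data": {"commands": [[[0,0,0.2],1e-09,1],[[0,0,0.5],0,1],[[0,0,1.0],0,1]]}}

```text
clock: 24.22
tool_pos: [0.5166, 0.1844, 0.0657]
orientation: [179.9, 0.0, -31.5]
force: [-0.0, -1.4, -1.4]
opening: 0.052
gripper_force: 30.0
```

Only the cap's weight is on the wrist, so the thread has let go. I'll raise it to a final lift of about 5 cm.

Call:
{"op": "apply_moves", "data": {"commands": [[[0,0,0.7],0,1],[[0,0,1.5],0,1],[[0,0,2.3],0,1],[[0,0,3.1],0,1],[[0,0,3.7],0,1],[[0,0,3.9],0,1],[[0,0,3.9],0,1],[[0,0,3.9],0,1],[[0,0,3.9],0,1],[[0,0,3.9],0,1]]}}

```text
clock: 25.05
tool_pos: [0.5167, 0.1846, 0.1048]
orientation: [180.0, 0.0, -31.5]
force: [0.4, -0.3, -0.6]
opening: 0.0517
gripper_force: 30.0
```

```bash
python3 m.py | egrep "jar|teal|^[0-9]|side|cream"
python3 - <<'E'
from h import *
s=shot('side')
c=np.array([.9724,-.2334,0]);C=np.array([.5168,.1842,.066])
print('expect seated shoulder corners',proj(s,[C+a*.028*u+b*.028*c for a in(-1,1) for b in (-1,1)]).round(1).tolist(),'cap mid',proj(s,[.5168,.1842,.134]))
h=cv2.cvtColor(s['img'],cv2.COLOR_RGB2HSV); m=cv2.inRange(h,(15,60,50),(36,255,255))[195:265,290:370]
for r in range(0,70,5):
    x=np.nonzero(m[r])[0]
    if len(x): print(195+r,290+x.min(),290+x.max(),len(x))
print([(y,h[y,329].tolist()) for y in range(165,240,4)])
E
```

```text
25.05 0.05172972399359769 [0.51671948 0.18463397 0.10479259] -31.50543515961707 [ 0.42914648 -0.31282651 -0.6491694 ] [ 40.  14. -23.  -0. -53.  18.]
wrist teal [327. 273.] 7352
wrist cream [276, 159, 106, 91, 4687]
wrist jar [([327.0, 199.1], 0.88)]
top teal [141. 148.] 101
top jar [([280.4, 226.6], 0.53)]
side orange [330. 252.] (array([517. , 186.4]), array([74.3, 74.2]), 75.9, 203)
side orange [196. 267.] (array([714.2, 293.4]), array([68.6, 64.9]), 31.7, 279)
side teal [334. 194.] 581
side cream [497, 5, 114, 18, 984]
side cream [309, 209, 41, 32, 428]
side cream [175, 252, 44, 29, 446]
side jar [([331.0, 255.3], 0.69)]
side cap [([327.8, 201.0], 0.76), ([399.7, 184.7], 0.63)]
side brace [([327.0, 255.8], 0.79)]
side socket [([326.7, 251.6], 0.86), ([269.4, 162.4], 0.46)]
expect seated shoulder corners [[351.1, 221.7], [322.1, 212.7], [337.5, 240.4], [307.0, 230.2]] cap mid [[330.48690036 192.21579356]]
210 321 338 6
215 317 341 11
220 319 343 25
225 312 349 33
230 309 349 39
235 308 348 41
240 308 356 40
245 308 348 24
250 308 345 20
255 331 341 11
260 331 338 8
[(165, [120, 10, 25]), (169, [130, 40, 19]), (173, [0, 14, 18]), (177, [110, 33, 23]), (181, [87, 208, 54]), (185, [87, 208, 54]), (189, [87, 208, 54]), (193, [87, 207, 53]), (197, [87, 191, 40]), (201, [88, 188, 38]), (205, [89, 182, 35]), (209, [45, 27, 19]), (213, [12, 58, 22]), (217, [21, 94, 27]), (221, [19, 161, 84]), (225, [19, 165, 110]), (229, [18, 39, 66]), (233, [19, 168, 114]), (237, [19, 165, 111])]
```

```bash
python3 -c "
from plant import ctrl
print(ctrl.close_job())"
```

```text
the job is handed in; nothing more can be done
None
```

I stood the jar up and seated it in the brace, then unscrewed the cap and held it about 3 cm above the rim. I handed the job in at about 25 s of the 61 s allowed; the final check showed the jar still seated, but no verdict came back.

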